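# Drift the swung feed cover of a dough extruder into line and drop in its bolts

### The arm

A 7-joint arm with a two-finger parallel gripper is mounted at the origin on the work surface. World frame = base frame: x ahead of the robot, y to its left, z up, the work surface at z = 0. Lengths are in mm, angles in rad, forces in N, time in s.
With the tool pointing down it reaches from about 425 to 825 mm from the base axis. Payload 3.6 kg.
Tool frame: the origin (TCP) lies at the very end of the fingers, on their centre line; the grasp point (between the pads) lies 19 mm behind it; z points along the fingers, y is the line along which they close (so a half turn about z gives the same grasp; the last joint's range is limited). The gripper opens to 93 mm and grips with 3 to 60 N. Pads are 15 mm wide; open, the fingers measure 128 mm over their backs; the gripper's body (75 mm by 188 mm) begins 65 mm behind the grasp point.
Start: joints at [1.099, 0.615, -0.013, 1.423, 0.008, 1.103, -0.04], TCP at [279.687, -586.717, 218.64] pointing down, gripper open.
Joint ranges: [-3.12, 3.12], [-0.3, 2.06], [-1.34, 1.32], [0.26, 2.42], [-1.36, 4.5], [0.01, 1.98], [-2.84, 2.84]. Speed limits (rad/s): [2.79, 2.79, 3.14, 3.14, 3.14, 3.14, 3.14].

### API

Orientations are given as a unit quaternion [x, y, z, w].
In Python, from cell import arm, eyes gives the robot as it stands.
- The arm moves only by the shell command python3 -m pendant 'ROWS' [FORCE]. ROWS is JSON, a list of rows, each a list of 5 numbers: the finger opening in m, from 0 to 0.093, then the shift along the tool's x, y, z in m, then the turn about the tool's z in rad. A call has 1 to 10 rows; each row is the pose to reach, as a shift and turn from the pose commanded when the call began, along the tool's axes at that moment; what a row does not reach only later rows make up. A row lasts 1/8 s, in which the tool goes at most 62.5 mm and 10.7 degrees, less where a joint would pass 70% of its speed; a pose out of reach is approached as far as the arm can. A call with a gripper value outside its range is refused whole. The fingers move at their own pace and stop on an object; FORCE is the grip in N (left out, the last holds). Time passes only in rows, so rows that repeat a pose let the fingers close. It gives the time, the measured TCP pose, the force, the opening and the grip force at its end, in the units of the state.
- arm.state(): the state, without advancing time (a new reading comes with each control period).
- eyes.snapshot(name): name is "side" or "top"; returns a dict with "image" (384x512x3 uint8, blue, green, red), "z_map" (384x512 float32, mm along the optical axis (not along the pixel's ray), 0 where there is no reading), "fx", "fy", "cx", "cy" (pixels), "R" (3x3) and "t" (3): a world point X has camera coordinates R X + t. Camera axes: x right, y down, z forward; pixel columns grow to the right and rows downward; lengths in mm; the calibration is good to about 2 mm. A picture is of the moment at which its call begins.
- arm.close_job(): hands the job in; it is judged then, once.
The state is a dict: "time_s": time; "joint_positions": joint angles; "joint_vel": joint speeds; "joint_torque": joint torques, N m; "eef_pos": TCP position; "ee_rot": TCP orientation; "ft_force": force on the tool from outside, world axes, zero at the start; "moment": the same for the moment, N m; "opening": finger opening in mm; "gripper_force": force on a finger pad.
Only numpy, scipy, OpenCV 4.12 (cv2) and the standard library are available. Lean on these libraries where they do the work, as an engineer would, in place of code of your own. Each camera call takes 0.05 s, during which the arm holds its last target. There are 200 camera calls.

### The job

Line up the extruder's feed flange: work the tapered drift pin by feel down through the open corner hole diagonally opposite the domed nut, through cover, spacer and flange, until its collar sits flat on the cover, never forcing it (keep every push under 40 N). Then drop the two hand bolts fully home, upright, in the other two corner holes, either bolt in either hole, and leave the drift standing in its hole until they are tightened later. Leave the other things on the bench where they are.

Things in the scene. Friction and masses are not known exactly. Their poses are not given: they have to be found in the camera images.
- extruder: fixed dough extruder. Origin: on the table under the centre of its square feed flange; x away from the robot, y to the left (white motor case from y = 145 mm, 197 mm high). Flange: 150 mm square, 10 mm thick, top 110 mm high; 55 mm off centre in x and y a pivot stud with domed nut (far left corner, 143 mm high) and, at the other corners, three 14 mm through holes, free below
- seat_drift (a point): where the drift's origin must come: axis of the flange's near right hole (-55, -55 mm in the extruder's frame, 156 mm from the stud) at the level of the cover's top, 124 mm high; fixed, axes as the extruder's. Between flange and cover lies a white spacer plate, 6 mm thick, same 14 mm holes; its hole is up to 14 mm off along the arc about the stud, either way, not measured: see or feel it
- seat_left (a point): where one bolt's origin must come: axis of the flange's near left hole (-55, +55 mm), at the level of the cover's top, 124 mm high; fixed
- seat_far (a point): where the other bolt's origin must come: axis of the flange's far right hole (+55, -55 mm), at the level of the cover's top, 124 mm high; fixed
- cover_hole (a point): centre of the cover's own 14 mm drift hole, on its top face. Cover: aluminium, 150 mm square, 8 mm thick, a throat ring 68 mm across standing 16 mm up in its middle; starts up to 13 mm off along the arc, either way. Cover and spacer each swing stiffly about the stud: about 4 N sideways here moves one, and it stays where left; neither lifts
- drift: tapered steel drift pin, 140 to 230 g, upright in the rack: square handle 18 mm wide, from 6 to 56 mm above the origin; round collar 26 mm across, 6 mm thick; below it a 13 mm round shank 18 mm long, then a taper 32 mm long to a blunt 4.4 mm tip, both oiled. Origin: on the axis, at the collar's underside (rests on the rack; on the cover when home); z up, x and y square to the handle's faces
- drift_tip (a point): the drift's tip, on its axis, 50 mm below its origin
- bolt_a: one of two identical steel hand bolts (110 g), upright in the rack: shank 11.5 mm thick, 36 mm long, the last 9 mm tapered to 7 mm; washer face 24 mm across, 4 mm thick; above it a flat grip bar 40 mm long, 12 mm wide, its top 30 mm above the origin. Origin: on the axis at the washer face's underside (rests on the rack; on the cover when home); z up, x along the bar. Any bar angle is right in the machine
- bolt_b: one of two identical steel hand bolts (110 g), upright in the rack: shank 11.5 mm thick, 36 mm long, the last 9 mm tapered to 7 mm; washer face 24 mm across, 4 mm thick; above it a flat grip bar 40 mm long, 12 mm wide, its top 30 mm above the origin. Origin: on the axis at the washer face's underside (rests on the rack; on the cover when home); z up, x along the bar. Any bar angle is right in the machine
- rack: fixed steel draining rack for washed parts, 250 by 90 mm, its top 66 mm above the table; origin on the table under its centre, x along the row of its three 17 mm holes (at -78, 0 and +78 mm), in which drift and bolts stand in any order, hung by collar or washer face
- spanner: steel open-ended spanner lying flat, 200 mm long and 8 mm thick; bystander between robot and machine, leave it alone (origin: centre of its underside)
- paddle: thin wooden paddle lying flat, 270 mm long and 8 mm thick; bystander, leave it alone (origin: on its underside)
- hex_bolt: short hexagon-headed bolt lying on its side, 37 mm long, not of this job; leave it alone
- hoop: wooden sieve hoop, ring 124 mm across and 45 mm high; bystander, leave it alone
- bowl: grey-green glazed bowl, 190 mm across and 95 mm high; bystander, leave it alone
- oil: clear oil bottle, 64 mm across and 170 mm high; bystander, leave it alone

How it is judged (in metres and radians):
On the way, in this order (a step that is already met when the one before it is completed fails the run):
1. the drift is home: upright in its hole, collar on the cover within 2 mm, the cover's hole in line with the flange's within 2.5 mm (horizontal distance between each of drift, cover_hole and seat_drift below 0.0025 m and z of drift in the frame of seat_drift between -0.003 and 0.002 m and angle between drift's own z axis and vertical below 0.06 rad), for 0.2 s.
2. both bolts are home in the other two holes, washer faces on the cover within 2 mm, the drift still home (all of step 1 and ((horizontal distance between bolt_a and seat_left below 0.003 m and z of bolt_a in the frame of seat_left between -0.003 and 0.002 m and angle between each of bolt_a, bolt_b's own z axis and vertical below 0.06 rad and horizontal distance between bolt_b and seat_far below 0.003 m and z of bolt_b in the frame of seat_far between -0.003 and 0.002 m) or (horizontal distance between bolt_a and seat_far below 0.003 m and z of bolt_a in the frame of seat_far between -0.003 and 0.002 m and angle between each of bolt_a, bolt_b's own z axis and vertical below 0.06 rad and horizontal distance between bolt_b and seat_left below 0.003 m and z of bolt_b in the frame of seat_left between -0.003 and 0.002 m))), for 0.2 s.
At the end, for the whole second after the job is handed in: Drift in the near right hole and one bolt in each of the other two: within 2.5 mm (bolts 3 mm) of the holes' axes, collar and washer faces within 2 mm above the cover's level, upright within 0.06 rad, cover and flange holes in line within 2.5 mm, all at rest (all of step 2 and linear speed of each of drift, bolt_a, bolt_b below 0.01 m/s); the robot touches nothing.
It fails at once if the drift is forced: more than 40 N between it and the extruder with its plates (contact force between drift and extruder above 40 N).
It fails at once if a bolt is forced: more than 40 N between it and the extruder with its plates (contact force between any of bolt_a, bolt_b and extruder above 40 N).
It fails at once if a bystander is moved by more than 30 mm (distance of any of spanner, paddle, hex_bolt, hoop, bowl, oil from where it was at the start of the episode above 0.03 m).
It also fails if it takes over 72 s, if anything falls off the work surface, if the arm or the gripper's body presses on something with over 40 N, if the wrist force passes 120 N, or if a joint passes its speed limit or range.

## Working session

There is one attempt and no reset: what is moved stays moved. The work goes in short steps, Python scripts to look and compute and a shell command to move; the robot and the scene stay as the last step left them, time stands still between calls to the robot, and variables do not carry over. Pictures are saved under pics/ and viewed, at most 10 in all, crops included, and the job is handed in when it is done.

```bash
ls; mkdir -p pics; python3 - <<'E'
from cell import arm, eyes
import cv2,numpy as np
s=arm.state();print({k:np.round(v,3) for k,v in s.items()})
for n in("side","top"):
    d=eyes.snapshot(n);cv2.imwrite(f"pics/{n}0.png",d["image"]);np.savez(f"{n}0.npz",**d)
    print(n,d["fx"],d["fy"],d["cx"],d["cy"],np.round(d["R"],3).tolist(),np.round(d["t"],1), np.round(-d["R"].T@d["t"],1))
E
```

```text
pics
{'time_s': np.float64(0.0), 'joint_positions': array([ 1.1  ,  0.616, -0.013,  1.425,  0.008,  1.103, -0.04 ]), 'joint_vel': array([ 0.001,  0.   ,  0.   , -0.001,  0.001, -0.   , -0.   ]), 'joint_torque': array([ 0.0000e+00, -4.5892e+01,  2.0900e-01, -1.6574e+01, -6.1000e-02,
        2.0000e-02,  0.0000e+00]), 'eef_pos': array([ 279.341, -586.037,  217.501]), 'ee_rot': array([ 0.975,  0.221, -0.   , -0.001]), 'ft_force': array([-0.554,  0.678, -0.245]), 'moment': array([-0.017,  0.038, -0.047]), 'gripper_force': np.float64(0.0), 'opening': np.float64(93.3)}
side 387.4307185457549 387.4307185457549 254.3647669934097 192.07767574846827 [[-0.998, -0.061, -0.017], [-0.034, 0.748, -0.663], [0.053, -0.661, -0.749]] [573.7 141.2 865.9] [531.  501.7 751.7]
top 409.000651766506 409.000651766506 258.48642787632235 184.61342880885002 [[0.024, -1.0, -0.02], [-0.981, -0.02, -0.192], [0.191, 0.024, -0.981]] [ -76.5  592.6 1106.4] [ 371.9  -91.1 1197.8]
```

View pics/side0.png

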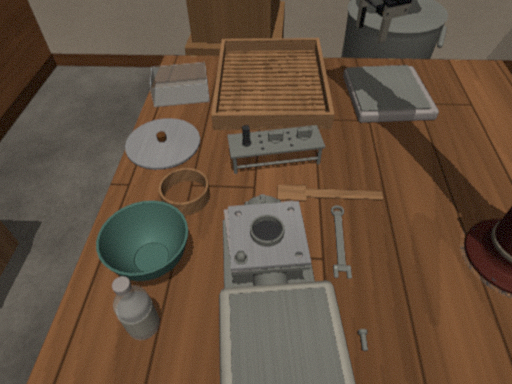

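View pics/top0.png

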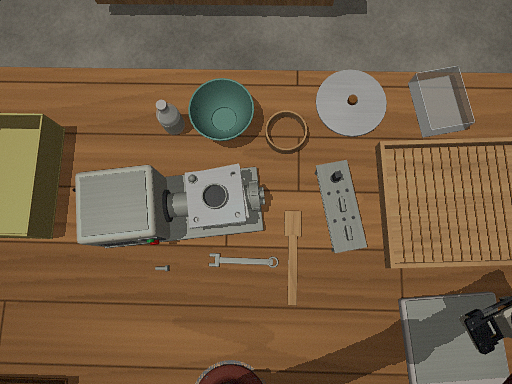

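The top view shows the extruder at about (215,196) px, and the rack at (342,206) with the drift at (337,176) and the bolts at (343,205) and (349,232). The spanner and paddle lie between the robot and the machine. Next I'll enlarge the extruder and rack.

```bash
python3 - <<'E'
import cv2,numpy as np
t=cv2.imread("pics/top0.png");s=cv2.imread("pics/side0.png")
f=lambda im,x,y,w,h:cv2.resize(im[y:y+h,x:x+w],(400,300),interpolation=cv2.INTER_CUBIC)
a=np.vstack([np.hstack([f(t,168,157,100,75),f(t,294,160,100,75)]),np.hstack([f(s,216,198,100,75),f(s,226,112,100,75)])])
cv2.imwrite("pics/crop1.png",a)
E
```

```text
(no output)
```

View pics/crop1.png

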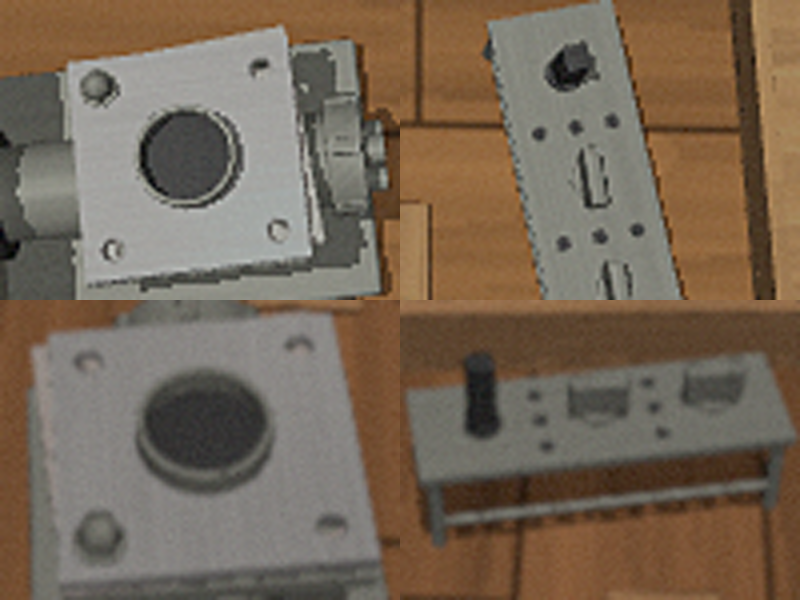

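The crops show the cover swung clockwise about the stud. The stud is at crop (98,85), i.e. top px (192.5,178), and the drift hole is at crop (279,230), i.e. px (237.8,214.5). White spacer shows beyond the cover's right edge. Next I'll measure.

```bash
cat > h.py <<'E'
import numpy as np,cv2
def load(f): return dict(np.load(f))
def cloud(d):
    z=d["z_map"];v,u=np.mgrid[:384,:512]
    c=np.stack([(u-d["cx"])/d["fx"]*z,(v-d["cy"])/d["fy"]*z,z],-1)
    return (c-d["t"])@d["R"]      # R^T (c-t)
def ray(d,u,v,z):               # pixel -> world at height z
    w=np.array([(u-d["cx"])/d["fx"],(v-d["cy"])/d["fy"],1])@d["R"]; o=-d["R"].T@d["t"]
    return o+w*(z-o[2])/w[2]
def tri(d1,p1,d2,p2):
    A=[];b=[]
    for d,p in((d1,p1),(d2,p2)):
        o=-d["R"].T@d["t"];w=np.array([(p[0]-d["cx"])/d["fx"],(p[1]-d["cy"])/d["fy"],1])@d["R"];w/=np.linalg.norm(w)
        P=np.eye(3)-np.outer(w,w);A.append(P);b.append(P@o)
    return np.linalg.solve(sum(A),sum(b))
def rect(xy):
    r=cv2.minAreaRect(xy.astype(np.float32));a=(r[2]+45)%90-45
    return np.round(r[0],1),np.round(r[1],1),round(a,2)
E
python3 - <<'E'
from h import *
T=load("top0.npz");S=load("side0.npz")
for n,d in(("top",T),("side",S)):
    P=cloud(d);m0=d["z_map"]>0
    def sel(u0,u1,v0,v1,a,b,er=0):
        m=np.zeros((384,512),np.uint8);m[v0:v1,u0:u1]=1
        m=(m>0)&m0&(P[...,2]>a)&(P[...,2]<b);m=m.astype(np.uint8)
        k,l,st,_=cv2.connectedComponentsWithStats(m);j=1+np.argmax(st[1:,4]);return l==j
    box=(160,280,150,245) if n=="top" else (200,340,185,290)
    cs=(70,170,150,250) if n=="top" else (200,370,270,384)
    m=sel(*cs,188,206);print(n,"case",m.sum(),P[m].mean(0).round(1),rect(P[m][:,:2]))
    m=sel(*box,119,130);q=P[m];print(n,"cover",m.sum(),q.mean(0).round(1),np.percentile(q[:,2],[5,50,95]).round(1),rect(q[:,:2]))
    m=sel(*box,133.5,148);print(n,"ring/stud top",m.sum(),P[m].mean(0).round(1),rect(P[m][:,:2]))
    rb=(300,385,150,260) if n=="top" else (220,335,120,172)
    m=sel(*rb,61,71);print(n,"rack",m.sum(),P[m].mean(0).round(1),rect(P[m][:,:2]))
    m=np.zeros((384,512),bool);m[rb[2]:rb[3],rb[0]:rb[1]]=1;m&=m0&(P[...,2]>76)&(P[...,2]<130)
    k,l,st,_=cv2.connectedComponentsWithStats(m.astype(np.uint8))
    for j in range(1,k):
        if st[j,4]>8:
            q=P[l==j];t=q[q[:,2]>q[:,2].max()-6];print(n," part",st[j],q.mean(0).round(1),"maxz",q[:,2].max().round(1),"top",t.mean(0).round(1),rect(t[:,:2]))
    H=P[...,2]
    np.set_printoptions(linewidth=250)
    if n=="top": print("h right strip\n",H[160:226:3,222:268:2].round(0).astype(int))
E
```

```text
top case 5423 [511.8 291.8 195.8] (array([514. , 293.6]), array([181.2, 197.1]), 7.89)
top cover 2493 [545.2  50.4 124.1] [120.9 124.  127.3] (array([547.8,  50.2]), array([150.8, 153.9]), 8.32)
top ring/stud top 130 [547.5  51.2 139.7] (array([547. ,  51.1]), array([66.8, 65. ]), -43.17)
top rack 2587 [ 536.1 -292.8   65.9] (array([ 539.5, -293.1]), array([250.1,  91.4]), 11.87)
top  part [332 171  10  10  75] [ 613.  -275.1  111.7] maxz 124.0 top [ 614.8 -276.6  121.4] (array([ 615.1, -276.8]), array([17.4, 17.7]), 16.23)
top  part [339 197   7  15  79] [ 537.6 -291.9   93.5] maxz 100.8 top [ 539.5 -292.5   96.9] (array([ 538. , -292.3]), array([38. , 11.4]), 8.09)
top  part [344 225   9  15  84] [ 462.4 -307.2   93.2] maxz 102.1 top [ 462.2 -308.    98.1] (array([ 461.5, -309.3]), array([35.1,  9.1]), 14.67)
h right strip
 [[   0   -1    0    1   -2   -2    0    0   -2   -1   -2   -2    2   -5    1    0   -2    2    1   -1   -1   -4    1]
 [   1    6    2    3   -4    2    4   -2  113   -2    0   -1    4    1    3   -2    0    1   -2   -3    0    0    6]
 [  -3  119  114  115  114
[... 2459 characters left out ...]
 [120.8 122.7 124.7] (array([544.8,  52.7]), array([150. , 152.9]), 8.0)
side ring/stud top 251 [544.3  54.5 137.6] (array([544.5,  53.4]), array([66.5, 67.5]), 3.91)
side rack 1789 [ 538.7 -283.2   64.5] (array([ 535.9, -291.8]), array([250. ,  95.3]), 11.89)
side  part [242 125   8  18 124] [ 611.8 -269.9  104.3] maxz 123.0 top [ 612.3 -274.   120.1] (array([ 612.5, -274.8]), array([17.7, 19.2]), 10.46)
side  part [297 128  15   9 118] [ 460.3 -303.4   87.7] maxz 97.8 top [ 460.2 -305.4   94.2] (array([ 459.8, -305.3]), array([36.8, 12.3]), 12.34)
side  part [268 131  16   9 117] [ 536.6 -287.8   88.2] maxz 96.2 top [ 535.9 -289.8   93.5] (array([ 535.5, -290.6]), array([39.4, 13.8]), 3.4)
```

```bash
python3 - <<'E'
from h import *
T=load("top0.npz");S=load("side0.npz")
def lines(d,m,z,lab):
    m=cv2.morphologyEx(m.astype(np.uint8),cv2.MORPH_OPEN,np.ones((3,3)))
    m=cv2.morphologyEx(m,cv2.MORPH_CLOSE,np.ones((5,5)))
    c=max(cv2.findContours(m,cv2.RETR_EXTERNAL,cv2.CHAIN_APPROX_NONE)[0],key=cv2.contourArea)[:,0]
    W=np.array([ray(d,u,v,z)[:2] for u,v in c])
    r=cv2.minAreaRect(W.astype(np.float32));B=cv2.boxPoints(r)
    print(lab,"rect",np.round(r[0],1),np.round(r[1],1))
    for i in range(4):
        a,b=B[i],B[(i+1)%4];e=(b-a)/np.linalg.norm(b-a);n=np.array([-e[1],e[0]])
        s=(W-a)@e;L=np.linalg.norm(b-a);q=W[(abs((W-a)@n)<9)&(s>15)&(s<L-15)]
        if len(q)<8: continue
        vx,vy,x,y=cv2.fitLine(q.astype(np.float32),cv2.DIST_HUBER,0,.01,.01).ravel()
        ang=(np.degrees(np.arctan2(vy,vx))+45)%90-45
        res=np.abs((q-[x,y])@[-vy,vx]).mean()
        print("   side mid",np.round([x,y],1),"yaw",round(ang,2),"n",len(q),"res",round(res,2))
for n,d in(("top",T),("side",S)):
    H=cloud(d)[...,2];g=d["image"].astype(int);sat=g.max(2)-g.min(2)
    def w(u0,u1,v0,v1):
        m=np.zeros((384,512),bool);m[v0:v1,u0:u1]=1;return m
    b=w(160,280,150,245) if n=="top" else w(200,340,185,290)
    c=w(70,170,150,250) if n=="top" else w(200,370,270,384)
    rb=w(300,385,150,260) if n=="top" else w(220,335,120,172)
    lines(d,c&(H>187)&(H<206),197,n+" case")
    lines(d,b&(H>119.5),124,n+" cover")
    lines(d,rb&(H>58),66,n+" rack")
    if n=="top": lines(d,w(160,280,150,245)&(H>14),24,n+" base plate")
    # dome
    k=b&(H>130); kk,l,st,ce=cv2.connectedComponentsWithStats(k.astype(np.uint8))
    for j in range(1,kk):
        if st[j,4]>6: print("  high blob",st[j],ce[j].round(1),ray(d,*ce[j],138).round(1))
g=T["image"];gg=cv2.cvtColor(g,cv2.COLOR_BGR2GRAY)
a=cv2.resize(T["image"][205:235,180:260],(800,300),interpolation=cv2.INTER_LANCZOS4)
b=cv2.resize(S["image"][205:235,222:302],(800,300),interpolation=cv2.INTER_LANCZOS4)
cv2.imwrite("pics/crop2.png",np.vstack([a,b]))
E
```

```text
top case rect [512.9 291. ] [179.6 194.6]
   side mid [425.4 279.4] yaw 7.83 n 67 res 0.69
   side mid [526.8 196.9] yaw 7.65 n 59 res 1.01
   side mid [601.6 293. ] yaw 7.51 n 65 res 0.7
   side mid [486.6 384.2] yaw 8.16 n 59 res 0.72
top cover rect [547.2  51.7] [150.9 150. ]
   side mid [474.   42.2] yaw 8.59 n 45 res 0.66
   side mid [556.5 -21.4] yaw 7.74 n 44 res 0.67
   side mid [620.2  62.8] yaw 8.7 n 44 res 0.7
   side mid [529.7 123.5] yaw 8.56 n 44 res 0.69
top rack rect [ 539.3 -292.8] [249.9  91.5]
   side mid [ 418.3 -318. ] yaw 11.99 n 22 res 0.65
   side mid [ 546.7 -336.1] yaw 11.81 n 77 res 0.7
   side mid [ 660.6 -268.1] yaw 10.77 n 21 res 0.67
   side mid [ 529.5 -249.6] yaw 11.76 n 78 res 0.68
top base plate rect [550.3  74.8] [203.6 310.5]
   side mid [451.1  59.9] yaw 7.7 n 99 res 0.76
   side mid [567.8 -77.5] yaw 6.55 n 22 res 1.61
   side mid [650.5  57.1] yaw 11.15 n 41 res 1.07
   side mid [499.4 220.3] yaw 4.05 n 45 res 0.0
  high blob [189 175   7   7  41] [191.9 177.9] [593.  112.2 138. ]
  high blob [201 183  26  26 147] [214.  195.2] [547.6  51.3 138
[... 301 characters left out ...]
es 0.0
side cover rect [544.7  54.4] [149.7 151.3]
   side mid [471.3  46.1] yaw 8.01 n 50 res 0.48
   side mid [555.9 -19.1] yaw 8.17 n 57 res 0.68
   side mid [617.4  67.2] yaw 7.9 n 51 res 0.52
   side mid [547.  129.8] yaw 8.24 n 64 res 0.53
side rack rect [ 538.6 -302. ] [249.4 125.8]
   side mid [ 416.2 -319.2] yaw 12.43 n 21 res 1.01
   side mid [ 621.4 -347.2] yaw 5.4 n 10 res 1.93
   side mid [ 658.  -270.5] yaw 10.44 n 22 res 0.96
   side mid [ 527.3 -242.2] yaw 11.74 n 83 res 0.99
  high blob [250 215  35  31 327] [267.  229.7] [544.3  56.6 138. ]
  high blob [235 251  12  11  86] [240.3 255.8] [591.2 118.1 138. ]
  high blob [223 281 111   9 595] [290.6 286.3] [498.6 175.5 138. ]
```

View pics/crop2.png

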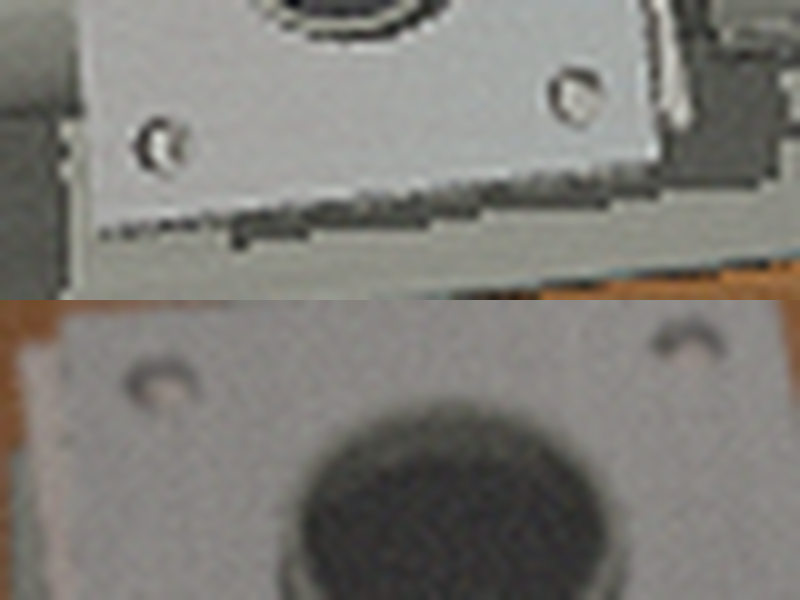

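```bash
python3 - <<'E'
from h import *
T=load("top0.npz");S=load("side0.npz")
st={"T":ray(T,192.0,178.0,138)[:2],"S":ray(S,240.3,256.2,135)[:2]}
for n,d,pts in(("T",T,[("spacer corner",249.0,217.3,116),("cover corner",245.7,221,124),("drifthole",237.8,214.6,124),("lefthole",196.1,219.5,124),("farhole",233.2,173.6,124)]),
               ("S",S,[("spacer corner",223.8,210.3,116),("cover corner",227.8,206.8,124),("drifthole",238.2,213.3,124),("lefthole",290.8,209.1,124)])):
    print(n,"stud",st[n].round(1))
    for l,u,v,z in pts:
        p=ray(d,u,v,z)[:2];q=p-st[n]
        print("  ",l,p.round(1),"dist",np.hypot(*q).round(1),"bearing-225",round(np.degrees(np.arctan2(q[1],q[0]))%360-225,2))
print("tri stud",tri(T,(192,178),S,(240.3,256.2)).round(1),"drifthole",tri(T,(237.8,214.6),S,(238.2,213.3)).round(1),"lefthole",tri(T,(196.1,219.5),S,(290.8,209.1)).round(1))
# spacer edge on right side, sampled rows: intensity profiles
g=cv2.cvtColor(S["image"],cv2.COLOR_BGR2GRAY)
for v in range(212,256,6): print(v,g[v,218:240])
gt=cv2.cvtColor(T["image"],cv2.COLOR_BGR2GRAY)
for v in range(188,224,5): print(v,gt[v,238:258])
for n,d,(u,v) in(("top",T,(237,214)),("side",S,(238,213)),("topL",T,(196,219)),("topF",T,(233,173))):
    print(n);print(cv2.cvtColor(d["image"],cv2.COLOR_BGR2GRAY)[v-5:v+6,u-6:u+7])
E
```

```text
T stud [592.6 111.9]
   spacer corner [493.7 -41.6] dist 182.7 bearing-225 12.21
   cover corner [482.9 -33.6] dist 182.3 bearing-225 7.97
   drifthole [499.3 -12.2] dist 155.3 bearing-225 8.07
   lefthole [483.9  97.5] dist 109.7 bearing-225 -37.46
   farhole [609.9   4. ] dist 109.3 bearing-225 54.08
S stud [591.5 117.2]
   spacer corner [637.7  -5.3] dist 130.9 bearing-225 65.69
   cover corner [629.   -8.7] dist 131.3 bearing-225 61.62
   drifthole [605.7   7.6] dist 110.5 bearing-225 52.39
   lefthole [497.3  -8.7] dist 157.2 bearing-225 8.21
tri stud [593.1 113.6 129.8] drifthole [555.8  -9.7  95.9] lefthole [488.1  77.5 225.9]
212 [ 86  85  88  83  81  98 125 145 137 134 118 129 133 132 130 131 113  91
  92 100 104 101]
218 [ 83  88  80  83  86  86 102 134 139 137 127 127 134 130 131 132 134 137
 135 135 137 131]
224 [ 85  86  86  85  84  99 116 119 140 138 139 138 135 133 130 132 132 129
 135 134 135 135]
230 [ 87  79  89  84  84  96 113 108 119 137 134 125 130 131 129 132 133 136
 136 135 131 135]
236 [ 84  84  86  77  88  97 110 113 111 115 128 124 128 134 130 131 133 134
 
[... 2740 characters left out ...]
 164 161 162 162 161 161 162 161]
 [160 161 158 162 165 162 163 165 163 165 165 167 166]]
topF
[[163 160 155 160 158 159 160 156 155 156 158 161 169]
 [160 155 158 154 162 158 158 161 157 160 159 159 164]
 [159 161 158 162 162 166 166 162 161 158 156 157 168]
 [164 160 161 164 158 136 135 137 169 165 156 161 166]
 [161 161 165 158  96  70  71  69 142 165 161 164 170]
 [160 161 165 115  63  46  33  56 128 164 164 163 169]
 [164 164 172 118  91 115 125 150 154 150 158 155 163]
 [157 156 160 131  87 173 167 166 157 160 160 159 164]
 [159 162 162 164 134 167 153 168 161 165 164 160 164]
 [165 162 166 164 158 162 160 163 162 160 162 163 166]
 [159 161 161 162 162 161 161 160 161 160 161 159 162]]
```

```bash
cat >> h.py <<'E'
def phi(s):
    x,y,z,w=s["ee_rot"];return np.degrees(np.arctan2(2*(x*y+z*w),1-2*(y*y+z*z)))
def go(x,y,z,ph):
    from cell import arm
    s=arm.state();p=s["eef_pos"];f=phi(s);a=np.radians(f);d=np.array([x,y,z])-p
    print("t",round(float(s["time_s"]),2),"at",np.round(p,1),"phi",round(f,2),"F",np.round(s["ft_force"],1),"M",np.round(s["moment"],2),"open",round(float(s["opening"]),1),"j7",round(float(s["joint_positions"][6]),2))
    tilt=np.degrees(2*np.arcsin(min(1,np.hypot(s["ee_rot"][2],s["ee_rot"][3]))))
    print("shift m",np.round([d[0]*np.cos(a)+d[1]*np.sin(a),d[0]*np.sin(a)-d[1]*np.cos(a),-d[2]],4)/1000*1.0,"turn",round(-np.radians((ph-f+180)%360-180),3),"tilt",round(tilt,2))
E
python3 -c "
from h import *
go(614,-276,200,12);go(614,-276,87,12)
S=load('side0.npz')
print([ray(S,u,v,110)[:2].round(1) for u,v in((223,224),(223,230),(223.2,242),(223.5,248),(224,254))])"
```

```text
t 0.1 at [ 279.4 -586.1  217.6] phi 25.49 F [ 0.8  0.3 -0.6] M [-0.   -0.05 -0.02] open 92.7 j7 -0.04
shift m [ 0.4355105 -0.1359193  0.0175947] turn 0.235 tilt 0.13
t 0.1 at [ 279.4 -586.1  217.6] phi 25.49 F [ 0.8  0.3 -0.6] M [-0.   -0.05 -0.02] open 92.7 j7 -0.04
shift m [ 0.4355105 -0.1359193  0.1305947] turn 0.235 tilt 0.13
[array([636.2,  26.1]), array([634.5,  41.3]), array([630.7,  70.5]), array([628.5,  84.5]), array([626. ,  98.2])]
```

```bash
python3 -m pendant '[[0.06,0.054,-0.017,0,0.03],[0.06,0.108,-0.034,0,0.06],[0.06,0.162,-0.051,0,0.09],[0.06,0.216,-0.068,0,0.12],[0.06,0.270,-0.085,0,0.15],[0.06,0.324,-0.102,0,0.18],[0.06,0.378,-0.119,0,0.21],[0.06,0.4355,-0.136,0.02,0.235],[0.06,0.4355,-0.136,0.02,0.235],[0.06,0.4355,-0.136,0.02,0.235]]' 40; python3 -c "
from h import *
go(614,-276,87,12)"
```

```text
time_s: 1.35
eef_pos: [613.5, -277.0, 197.9]
ee_rot: [0.994, 0.105, -0.001, 0.0]
ft_force: [-0.9, -0.6, 0.3]
opening: 60.1
gripper_force: 0.0
t 1.35 at [ 613.5 -277.   197.9] phi 12.03 F [-0.9 -0.6  0.3] M [-0.05 -0.01 -0.02] open 60.1 j7 -0.95
shift m [ 0.0006676 -0.0009136  0.1108868] turn 0.0 tilt 0.13
```

```bash
python3 -m pendant '[[0.06,0.0005,-0.001,0.05,0],[0.06,0.0005,-0.001,0.095,0],[0.06,0.0005,-0.001,0.110,0],[0.06,0.0005,-0.001,0.110,0],[0.01,0.0005,-0.001,0.110,0],[0.01,0.0005,-0.001,0.110,0],[0.01,0.0005,-0.001,0.110,0],[0.01,0.0005,-0.001,0.110,0],[0.01,0.0005,-0.001,0.110,0],[0.01,0.0005,-0.001,0.110,0]]' 50; python3 -c "
from h import *
go(614,-276,210,12)"
```

```text
time_s: 2.6
eef_pos: [614.8, -276.3, 89.1]
ee_rot: [0.995, 0.105, 0.0, 0.001]
ft_force: [-0.2, -2.0, 1.9]
opening: 17.6
gripper_force: 50.0
t 2.6 at [ 614.8 -276.3   89.1] phi 12.0 F [-0.2 -2.   1.9] M [-0.22  0.04 -0.01] open 17.6 j7 -0.95
shift m [-0.0006993 -0.0004209 -0.1208827] turn -0.0 tilt 0.08
```

```bash
python3 -m pendant '[[0.01,0,0,-0.05,0],[0.01,0,0,-0.11,0],[0.01,0,0,-0.15,0],[0.01,-0.01,-0.05,-0.15,-0.14],[0.01,-0.02,-0.11,-0.15,-0.28],[0.01,-0.032,-0.17,-0.15,-0.42],[0.01,-0.045,-0.23,-0.15,-0.57],[0.01,-0.058,-0.284,-0.15,-0.716],[0.01,-0.058,-0.284,-0.146,-0.716],[0.01,-0.058,-0.284,-0.146,-0.716]]' 60; python3 - <<'E'
from h import *
from cell import eyes
go(498.3,-10.5,225,53)
ims=[]
for n in("side","top"):
    d=eyes.snapshot(n);np.savez(f"{n}1.npz",**d);
    P=ray; 
    ims.append(d["image"])
a=cv2.resize(ims[0][140:240,230:363],(400,300),interpolation=cv2.INTER_CUBIC);b=cv2.resize(ims[1][157:232,180:280],(400,300),interpolation=cv2.INTER_CUBIC)
cv2.imwrite("pics/held.png",np.hstack([a,b]))
E
```

```text
time_s: 3.85
eef_pos: [498.1, -10.3, 234.1]
ee_rot: [0.895, 0.446, -0.001, -0.0]
ft_force: [0.6, -0.1, -1.8]
opening: 17.4
gripper_force: 60.0
t 3.85 at [498.1 -10.3 234.1] phi 53.01 F [ 0.6 -0.1 -1.8] M [-0.11 -0.05  0.03] open 17.4 j7 -0.76
shift m [-4.8100e-05  2.5430e-04  9.0659e-03] turn 0.0 tilt 0.1
```

View pics/held.png

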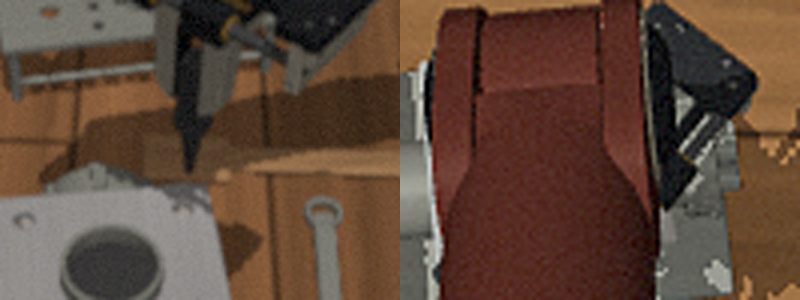

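The side view shows the drift held upright, tip at crop (190,170), i.e. px (293.3,196.7). The arm hides the top view.

```bash
python3 - <<'E'
from h import *
d=load("side1.npz")
g=d["image"];g2=cv2.cvtColor(g,cv2.COLOR_BGR2GRAY)
print(g2[190:202,284:302])
for p in((293.3,196.7),(292.8,196),(293.3,197.5)): print(ray(d,*p,161).round(1))
# drift axis: centre of dark shaft between rows
for v in range(180,199,2):
    r=g2[v,284:304];i=np.where(r<45)[0];print(v,284+i.mean() if len(i) else None,len(i))
E
```

```text
[[62 64 69 65 64 57 55 32 21 28 34 36 63 70 71 69 67 66]
 [68 68 67 66 66 65 66 29 20 25 23 49 65 68 67 65 69 67]
 [71 67 72 68 70 71 63 39 19 22 36 57 67 66 70 70 66 62]
 [66 68 70 66 72 74 59 42 29 26 36 53 71 68 71 69 67 67]
 [72 76 70 69 71 72 59 44 26 28 46 65 76 76 70 75 69 71]
 [69 72 68 73 75 73 70 44 29 19 44 64 69 73 72 74 69 72]
 [75 76 75 71 70 72 67 49 27 29 59 71 79 69 67 72 67 73]
 [76 73 72 76 75 76 72 58 45 46 64 71 78 76 72 73 76 85]
 [80 77 77 79 77 70 80 75 63 67 75 72 77 73 75 72 82 87]
 [63 65 70 71 67 69 66 74 70 71 71 71 71 77 75 75 72 89]
 [60 49 58 57 67 62 68 69 73 69 60 68 67 74 70 70 72 75]
 [65 70 71 71 72 77 79 83 74 77 72 73 72 72 72 71 79 80]]
[494.3 -10.9 161. ]
[495.3 -12.8 161. ]
[494.3  -8.8 161. ]
180 293.5 14
182 293.5 12
184 293.5 8
186 293.5 6
188 293.0 5
190 293.0 5
192 292.5 4
194 292.0 3
196 292.5 2
198 None 0
```

```bash
python3 -m pendant '[[0.01,0.0016,0.0004,0.02,0],[0.01,0.0016,0.0004,0.035,0],[0.01,0.0016,0.0004,0.035,0],[0.01,0.0016,0.0004,0.038,0],[0.01,0.0016,0.0004,0.040,0],[0.01,0.0016,0.0004,0.042,0],[0.01,0.0016,0.0004,0.042,0]]'; python3 -c "
from h import *
go(499.3,-9.2,190.5,53)"
```

```text
time_s: 4.82
eef_pos: [499.9, -8.7, 192.7]
ee_rot: [0.895, 0.447, 0.0, -0.0]
ft_force: [1.1, 0.3, -1.6]
opening: 17.5
gripper_force: 60.0
t 4.83 at [499.9  -8.7 192.7] phi 53.05 F [ 1.1  0.3 -1.6] M [-0.07 -0.03  0.06] open 17.5 j7 -0.77
shift m [-0.0007417 -0.0002328  0.0022433] turn 0.001 tilt 0.0
```

```bash
python3 -m pendant '[[0.01,0,0,0.002,0],[0.01,0,0,0.002,0]]';python3 -m pendant '[[0.01,0,0,0.002,0],[0.01,0,0,0.002,0]]'
```

```text
time_s: 5.08
eef_pos: [499.8, -8.7, 190.6]
ee_rot: [0.895, 0.447, -0.0, -0.0]
ft_force: [-0.2, -0.3, -2.0]
opening: 17.4
gripper_force: 60.0
time_s: 5.32
eef_pos: [500.1, -8.7, 188.9]
ee_rot: [0.895, 0.447, 0.0, 0.0]
ft_force: [-1.1, -0.4, -0.5]
opening: 17.5
gripper_force: 60.0
```

```bash
python3 -m pendant '[[0.01,0,0,-0.001,0],[0.01,0,0.003,-0.001,0],[0.01,0,0.006,-0.001,0],[0.01,0,0.009,-0.001,0],[0.01,0,0.0115,-0.001,0],[0.01,0,0.0115,-0.001,0]]';python3 -m pendant '[[0.01,0,0,0.001,0],[0.01,0,0,0.002,0],[0.01,0,0,0.002,0]]';python3 -c "
from h import *
go(499.9,-8.7,190.5,53)"
```

```text
time_s: 6.08
eef_pos: [508.5, -15.3, 189.2]
ee_rot: [0.895, 0.447, -0.001, -0.001]
ft_force: [-2.5, 2.1, -2.4]
opening: 17.7
gripper_force: 60.0
time_s: 6.45
eef_pos: [508.9, -15.8, 187.6]
ee_rot: [0.895, 0.447, -0.0, -0.0]
ft_force: [-3.4, 1.2, -1.9]
opening: 17.6
gripper_force: 60.0
t 6.45 at [508.9 -15.8 187.6] phi 53.04 F [-3.4  1.2 -1.9] M [0.45 1.02 0.01] open 17.6 j7 -0.76
shift m [ 0.000299  -0.0114921 -0.0029451] turn 0.001 tilt 0.03
```

```bash
python3 -m pendant '[[0.01,0,0,0.001,0],[0.01,0,0,0.0025,0],[0.01,0,0,0.0025,0]]'
```

```text
time_s: 6.82
eef_pos: [509.1, -15.8, 184.9]
ee_rot: [0.895, 0.447, -0.0, -0.0]
ft_force: [-3.2, 0.6, -1.8]
opening: 17.7
gripper_force: 60.0
```

```bash
python3 -m pendant '[[0.01,0,-0.003,0,0],[0.01,0,-0.006,0,0],[0.01,0,-0.009,0,0],[0.01,-0.0005,-0.012,0,0],[0.01,-0.0005,-0.0135,0,0],[0.01,-0.0005,-0.0135,0,0]]';python3 -m pendant '[[0.01,0,0,0.001,0],[0.01,0,0,0.002,0],[0.01,0,0,0.003,0],[0.01,0,0,0.003,0]]';python3 -c "
from h import *
go(498,-8.3,181,53)"
```

```text
time_s: 7.58
eef_pos: [502.1, -10.3, 186.5]
ee_rot: [0.895, 0.446, 0.004, 0.004]
ft_force: [5.7, -4.1, -4.0]
opening: 17.9
gripper_force: 60.0
time_s: 8.07
eef_pos: [502.2, -10.6, 184.1]
ee_rot: [0.895, 0.446, 0.004, 0.004]
ft_force: [5.2, -5.7, -0.1]
opening: 17.8
gripper_force: 60.0
t 8.07 at [502.2 -10.6 184.1] phi 52.96 F [ 5.2 -5.7 -0.1] M [-1.55 -1.5   0.06] open 17.8 j7 -0.78
shift m [-0.0006667 -0.0047653  0.0030503] turn -0.001 tilt 0.61
```

```bash
python3 -m pendant '[[0.01,0,0,-0.002,0],[0.01,0,-0.002,-0.002,0],[0.01,0,-0.004,-0.002,0],[0.01,0,-0.005,-0.002,0],[0.01,0,-0.005,-0.002,0]]';python3 -c "
from h import *
go(498,-8.3,181,53)"
```

```text
time_s: 8.7
eef_pos: [498.0, -7.9, 185.7]
ee_rot: [0.895, 0.446, 0.003, 0.004]
ft_force: [4.1, -4.9, -1.9]
opening: 17.5
gripper_force: 60.0
t 8.7 at [498.   -7.9 185.7] phi 52.96 F [ 4.1 -4.9 -1.9] M [-1.7  -1.62  0.01] open 17.5 j7 -0.78
shift m [-0.0003538  0.0002102  0.0046938] turn -0.001 tilt 0.6
```

```bash
python3 -m pendant '[[0.01,0,0,0.0015,0],[0.01,0,0,0.003,0],[0.01,0,0,0.0045,0],[0.01,0,0,0.0045,0]]'
```

```text
time_s: 9.2
eef_pos: [498.5, -8.1, 181.6]
ee_rot: [0.895, 0.446, 0.004, 0.004]
ft_force: [4.8, -5.8, 0.0]
opening: 17.8
gripper_force: 60.0
```

```bash
python3 -m pendant '[[0.01,0,0,0.0015,0],[0.01,0,0,0.003,0],[0.01,0,0,0.0045,0],[0.01,0,0,0.0045,0]]'
```

```text
time_s: 9.7
eef_pos: [498.5, -8.2, 177.2]
ee_rot: [0.895, 0.446, 0.004, 0.004]
ft_force: [4.5, -6.2, 0.8]
opening: 17.5
gripper_force: 60.0
```

```bash
python3 -m pendant '[[0.01,0,0,0.002,0],[0.01,0,0,0.004,0],[0.01,0,0,0.006,0],[0.01,0,0,0.006,0]]';python3 -m pendant '[[0.01,0,0,0.002,0],[0.01,0,0,0.004,0],[0.01,0,0,0.006,0],[0.01,0,0,0.006,0]]'
```

```text
time_s: 10.2
eef_pos: [498.4, -8.2, 171.0]
ee_rot: [0.895, 0.446, 0.004, 0.004]
ft_force: [5.9, -6.9, 0.4]
opening: 17.8
gripper_force: 60.0
time_s: 10.7
eef_pos: [498.2, -8.3, 165.0]
ee_rot: [0.895, 0.446, 0.003, 0.004]
ft_force: [3.8, -6.1, 0.8]
opening: 17.8
gripper_force: 60.0
```

```bash
python3 -m pendant '[[0.01,0,0.001,0.002,0],[0.01,0,0.002,0.004,0],[0.01,0,0.003,0.006,0],[0.01,0,0.003,0.006,0]]';python3 -m pendant '[[0.01,0,0.000,0.002,0],[0.01,0,0.000,0.004,0],[0.01,0,0.000,0.004,0]]'
```

```text
time_s: 11.2
eef_pos: [498.7, -8.8, 158.1]
ee_rot: [0.895, 0.446, 0.002, 0.002]
ft_force: [3.2, -4.4, -1.1]
opening: 17.8
gripper_force: 60.0
time_s: 11.58
eef_pos: [498.6, -8.8, 154.0]
ee_rot: [0.895, 0.446, 0.002, 0.002]
ft_force: [3.8, -4.7, -1.9]
opening: 18.0
gripper_force: 60.0
```

```bash
python3 -m pendant '[[0.01,0,0.001,0.002,0],[0.01,0,0.002,0.004,0],[0.01,0,0.002,0.004,0]]';python3 -m pendant '[[0.01,0,0.000,0.0015,0],[0.01,0,0.000,0.003,0],[0.01,0,0,0.003,0]]'; python3 -c "
from h import *
go(498,-8.3,147,53)"
```

```text
time_s: 11.95
eef_pos: [498.8, -8.9, 149.2]
ee_rot: [0.895, 0.446, 0.0, 0.001]
ft_force: [3.9, -4.5, -1.5]
opening: 17.5
gripper_force: 60.0
time_s: 12.32
eef_pos: [498.8, -8.9, 147.0]
ee_rot: [0.895, 0.446, 0.0, 0.001]
ft_force: [1.9, -4.3, 3.2]
opening: 17.6
gripper_force: 60.0
t 12.32 at [498.8  -8.9 147. ] phi 53.01 F [ 1.9 -4.3  3.2] M [-1.27 -0.5  -0.01] open 17.6 j7 -0.79
shift m [ 6.30e-06 -9.98e-04 -2.79e-05] turn 0.0 tilt 0.12
```

```bash
python3 -m pendant '[[0.01,0,0,0.0015,0],[0.01,0,0,0.0015,0],[0.03,0,0,0.000,0],[0.035,0,0,0.000,0],[0.035,0,0,0,0],[0.035,0,0,-0.05,0],[0.035,0,0,-0.09,0],[0.035,0,0,-0.09,0]]'; python3 -c "
from h import *
go(537,-291,190,12);go(498,-8.3,147,53)"
```

```text
time_s: 13.32
eef_pos: [499.7, -7.1, 238.8]
ee_rot: [0.895, 0.447, 0.003, 0.001]
ft_force: [-0.4, -0.2, -0.6]
opening: 35.1
gripper_force: 0.0
t 13.32 at [499.7  -7.1 238.8] phi 53.07 F [-0.4 -0.2 -0.6] M [-0.01 -0.05  0.04] open 35.1 j7 -0.76
shift m [-0.2045368  0.200326   0.0487624] turn 0.717 tilt 0.35
t 13.32 at [499.7  -7.1 238.8] phi 53.07 F [-0.4 -0.2 -0.6] M [-0.01 -0.05  0.04] open 35.1 j7 -0.76
shift m [-0.0019716 -0.0006904  0.0917624] turn 0.001 tilt 0.35
```

```bash
python3 -m pendant '[[0.035,-0.03,0.03,0,0.11],[0.035,-0.07,0.07,0,0.24],[0.035,-0.11,0.11,0,0.38],[0.035,-0.15,0.15,0,0.52],[0.035,-0.18,0.178,0,0.66],[0.05,-0.203,0.2005,0.02,0.75],[0.05,-0.203,0.2005,0.048,0.75],[0.05,-0.203,0.2005,0.048,0.75]]'; python3 - <<'E'
from h import *
from cell import eyes
go(538,-290,92,10)
D={n:eyes.snapshot(n) for n in("top","side")}
for n in D: np.savez(f"{n}2.npz",**D[n])
f=lambda im,x,y:cv2.resize(im[y:y+75,x:x+100],(400,300),interpolation=cv2.INTER_CUBIC)
cv2.imwrite("pics/home.png",np.hstack([f(D["top"]["image"],168,157),f(D["side"]["image"],216,188)]))
# bar yaws from the first pictures, top-surface pixels
for n,b in(("top",((335,352,192,216),(340,358,220,243))),("side",((264,288,126,143),(293,316,123,140)))):
    d=load(n+"0.npz");P=cloud(d)
    for u0,u1,v0,v1 in b:
        m=np.zeros((384,512),np.uint8);m[v0:v1,u0:u1]=1;m[(P[...,2]<80)|(P[...,2]>115)]=0
        q=P[m>0];c=np.array([ray(d,u,v,92)[:2] for v,u in np.argwhere(m)])
        vx,vy,x,y=cv2.fitLine(c.astype(np.float32),cv2.DIST_L2,0,.01,.01).ravel();print(n,np.round([x,y],1),np.degrees(np.arctan(vy/vx)).round(1),np.percentile(q[:,2],[50,95]).round(1))
E
```

```text
time_s: 14.32
eef_pos: [533.9, -289.1, 184.2]
ee_rot: [0.996, 0.088, -0.004, -0.003]
ft_force: [-0.5, 0.6, 0.2]
opening: 49.9
gripper_force: 0.0
t 14.32 at [ 533.9 -289.1  184.2] phi 10.08 F [-0.5  0.6  0.2] M [ 0.07 -0.05  0.01] open 49.9 j7 -0.9
shift m [0.0038837 0.0015942 0.0921883] turn 0.001 tilt 0.53
top [ 537.8 -292.1] 6.9 [94.7 98.3]
top [ 462.3 -307.9] 9.6 [94.6 98.6]
side [ 536.6 -285.5] 18.1 [91.2 95.5]
side [ 460.8 -301.3] 17.2 [91.4 96. ]
```

View pics/home.png

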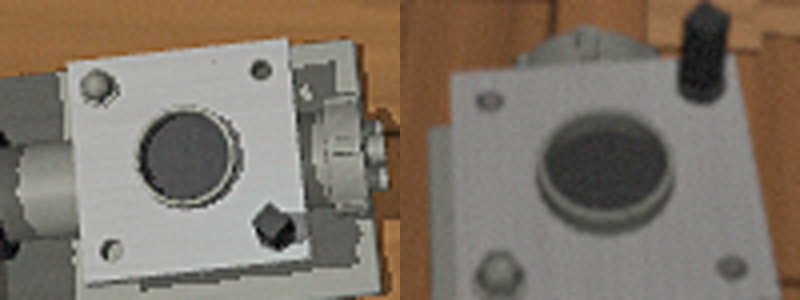

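The drift stands home at top crop (275,228), with its collar flat on the cover. The far hole is open at side px (238,213) and the left hole at (299,255). Now the middle bolt.

```bash
python3 -m pendant '[[0.04,0.003,0.001,0.03,0.03],[0.04,0.003,0.001,0.06,0.03],[0.04,0.003,0.001,0.06,0.03],[0.04,0.003,0.001,0.06,0.03]]'; python3 -c "
from h import *
go(538,-290,73,8)
S=load('side2.npz');T=load('top2.npz')
for l,d,u,v in(('far S',S,238,213),('left S',S,299,255),('far T',T,168+260/4,157+70/4),('left T',T,168+112/4,157+250/4)): print(l,ray(d,u,v,124).round(1))"
```

```text
time_s: 14.92
eef_pos: [540.6, -291.3, 130.0]
ee_rot: [0.997, 0.073, 0.001, 0.001]
ft_force: [1.0, 0.1, 0.5]
opening: 40.0
gripper_force: 0.0
t 14.93 at [ 540.6 -291.3  130. ] phi 8.39 F [1.  0.1 0.5] M [ 0.02 -0.03  0.01] open 40.0 j7 -0.92
shift m [-0.0023931 -0.0017144  0.0569708] turn 0.007 tilt 0.18
far S [606.2   6.8 124. ]
left S [482.  102.1 124. ]
far T [607.4   4.4 124. ]
left T [483.9  97.8 124. ]
```

```bash
python3 -m pendant '[[0.04,-0.0024,-0.0015,0.03,0],[0.04,-0.0024,-0.0015,0.057,0],[0.04,-0.0024,-0.0015,0.057,0],[0.04,-0.0024,-0.0015,0.057,0],[0.004,-0.0024,-0.0015,0.057,0],[0.004,-0.0024,-0.0015,0.057,0],[0.004,-0.0024,-0.0015,0.057,0],[0.004,-0.0024,-0.0015,0.057,0],[0.004,-0.0024,-0.0015,0.057,0]]' 50; python3 -c "
from h import *
go(608,6.3,220,8)"
```

```text
time_s: 16.05
eef_pos: [537.3, -291.5, 71.8]
ee_rot: [0.997, 0.072, 0.001, 0.001]
ft_force: [-0.1, -3.2, 2.8]
opening: 11.6
gripper_force: 50.0
t 16.05 at [ 537.3 -291.5   71.8] phi 8.32 F [-0.1 -3.2  2.8] M [-0.64 -0.06 -0.04] open 11.6 j7 -0.92
shift m [ 0.1129726 -0.284414  -0.1481649] turn 0.006 tilt 0.17
```

```bash
python3 -m pendant '[[0.004,0,0,-0.06,0],[0.004,0,0,-0.12,0],[0.004,0.01,-0.03,-0.15,0],[0.004,0.033,-0.085,-0.15,0],[0.004,0.056,-0.14,-0.15,0],[0.004,0.079,-0.195,-0.15,0],[0.004,0.1,-0.25,-0.15,0],[0.004,0.113,-0.2845,-0.145,0],[0.004,0.113,-0.2845,-0.14,0],[0.004,0.113,-0.2845,-0.14,0]]'; python3 - <<'E'
from h import *
from cell import eyes
go(608,6.3,170,8)
d=eyes.snapshot("side");np.savez("side3.npz",**d)
cv2.imwrite("pics/bolt1.png",cv2.resize(d["image"][150:240,190:310],(800,600),interpolation=cv2.INTER_CUBIC))
E
```

```text
time_s: 17.3
eef_pos: [605.9, 6.9, 210.0]
ee_rot: [0.997, 0.073, -0.002, 0.0]
ft_force: [-0.3, -1.0, -0.4]
opening: 11.7
gripper_force: 50.0
t 17.3 at [605.9   6.9 210. ] phi 8.32 F [-0.3 -1.  -0.4] M [-0.03  0.01  0.03] open 11.7 j7 -1.45
shift m [0.0019459 0.0009246 0.0399601] turn 0.006 tilt 0.21
```

View pics/bolt1.png

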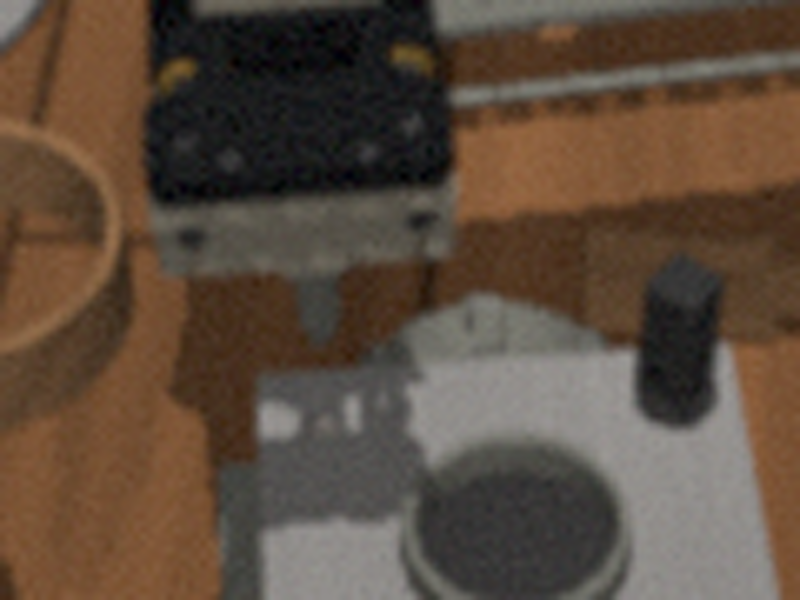

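The side view shows the bolt held upright, tip at crop (319,340), i.e. px (237.85,201).

```bash
python3 - <<'E'
from h import *
d=load("side3.npz")
for p in((237.85,200.7),(237.85,201.3)): print(ray(d,*p,168.2).round(1))
go(608,6.3,170,8)
E
```

```text
[603.9  10.8 168.2]
[603.8  12.4 168.2]
t 17.35 at [606.3   6.  210.5] phi 8.22 F [-0.3 -0.4 -1.3] M [ 0.    0.02 -0.03] open 11.8 j7 -1.45
shift m [ 1.71110e-03 -6.61000e-05  4.04535e-02] turn 0.004 tilt 0.15
```

```bash
python3 -m pendant '[[0.004,0.0019,0.0005,0.02,0],[0.004,0.0019,0.0005,0.038,0],[0.004,0.0019,0.0005,0.042,0],[0.004,0.0019,0.0005,0.045,0],[0.004,0.0019,0.0005,0.048,0],[0.004,0.0019,0.0005,0.048,0]]';python3 -m pendant '[[0.004,0,0,0.002,0],[0.004,0,0,0.004,0],[0.004,0,0,0.006,0],[0.004,0,0,0.006,0]]'
```

```text
time_s: 18.1
eef_pos: [609.3, 6.9, 163.5]
ee_rot: [0.997, 0.073, 0.0, 0.0]
ft_force: [0.6, -1.1, -1.2]
opening: 11.6
gripper_force: 50.0
time_s: 18.6
eef_pos: [608.8, 5.9, 157.1]
ee_rot: [0.997, 0.072, -0.001, 0.001]
ft_force: [-2.7, -5.4, 2.8]
opening: 11.7
gripper_force: 50.0
```

```bash
python3 -m pendant '[[0.004,-0.001,0.002,0,0],[0.004,-0.001,0.002,0.002,0],[0.004,-0.001,0.002,0.003,0],[0.004,-0.001,0.002,0.003,0]]'
```

```text
time_s: 19.1
eef_pos: [608.3, 5.4, 153.8]
ee_rot: [0.997, 0.073, -0.0, 0.0]
ft_force: [-0.7, -4.5, -1.0]
opening: 12.4
gripper_force: 50.0
```

```bash
python3 -m pendant '[[0.004,0,0,0.002,0],[0.004,0,0,0.003,0],[0.004,0,0,0.003,0]]'
```

```text
time_s: 19.48
eef_pos: [608.4, 5.3, 151.0]
ee_rot: [0.997, 0.073, -0.0, 0.0]
ft_force: [-2.1, -4.1, -0.1]
opening: 11.7
gripper_force: 50.0
```

```bash
python3 -m pendant '[[0.004,-0.0008,0.0015,0.002,0],[0.004,-0.0008,0.0015,0.004,0],[0.004,-0.0008,0.0015,0.006,0],[0.004,-0.0008,0.0015,0.006,0]]'
```

```text
time_s: 19.98
eef_pos: [608.1, 5.0, 144.8]
ee_rot: [0.997, 0.073, 0.0, -0.001]
ft_force: [0.8, -1.1, -1.8]
opening: 11.5
gripper_force: 50.0
```

```bash
python3 -m pendant '[[0.004,0,0,0.003,0],[0.004,0,0,0.006,0],[0.004,0,0,0.008,0],[0.004,0,0,0.008,0]]'
```

```text
time_s: 20.48
eef_pos: [607.8, 4.2, 136.9]
ee_rot: [0.997, 0.073, -0.0, -0.0]
ft_force: [-0.4, 0.9, -2.2]
opening: 11.9
gripper_force: 50.0
```

```bash
python3 -m pendant '[[0.004,0,0,0.003,0],[0.004,0,0,0.006,0],[0.004,0,0,0.006,0]]';python3 -m pendant '[[0.004,0,0,0.001,0],[0.004,0,0,0.002,0],[0.004,0,0,0.002,0]]'
```

```text
time_s: 20.85
eef_pos: [607.7, 3.9, 130.8]
ee_rot: [0.997, 0.073, -0.0, -0.0]
ft_force: [0.3, 0.7, -0.1]
opening: 11.9
gripper_force: 50.0
time_s: 21.22
eef_pos: [608.0, 3.9, 129.8]
ee_rot: [0.997, 0.073, 0.0, -0.0]
ft_force: [-1.6, -0.2, 2.7]
opening: 11.8
gripper_force: 50.0
```

```bash
python3 -m pendant '[[0.03,0,0,-0.001,0],[0.03,0,0,-0.001,0],[0.03,0,0,-0.001,0],[0.03,0,0,-0.05,0],[0.03,0,0,-0.1,0],[0.03,-0.03,0.048,-0.1,-0.01],[0.03,-0.063,0.095,-0.1,-0.02],[0.03,-0.095,0.143,-0.1,-0.03],[0.03,-0.126,0.19,-0.1,-0.04],[0.04,-0.157,0.238,-0.1,-0.05]]'; python3 -m pendant '[[0.04,-0.032,0.048,0,-0.014],[0.04,-0.032,0.048,0.05,-0.014],[0.04,-0.032,0.048,0.095,-0.014],[0.04,-0.032,0.048,0.095,-0.014],[0.04,-0.032,0.048,0.095,-0.014]]';python3 -c "
from h import *
go(462.4,-306,72,12)"
```

```text
time_s: 22.48
eef_pos: [486.4, -255.9, 229.3]
ee_rot: [0.995, 0.098, 0.0, 0.0]
ft_force: [0.8, -1.2, 0.4]
opening: 36.0
gripper_force: 0.0
time_s: 23.1
eef_pos: [466.3, -308.2, 135.6]
ee_rot: [0.994, 0.105, 0.001, 0.001]
ft_force: [0.3, 1.1, 0.0]
opening: 39.9
gripper_force: 0.0
t 23.1 at [ 466.3 -308.2  135.6] phi 12.04 F [0.3 1.1 0. ] M [ 0.04  0.03 -0.01] open 39.9 j7 -0.77
shift m [-0.0033281 -0.0029998  0.0635721] turn 0.001 tilt 0.15
```

```bash
python3 -m pendant '[[0.04,-0.0033,-0.002,0.03,0],[0.04,-0.0033,-0.002,0.0625,0],[0.04,-0.0033,-0.002,0.0625,0],[0.04,-0.0033,-0.002,0.0625,0],[0.004,-0.0033,-0.002,0.0625,0],[0.004,-0.0033,-0.002,0.0625,0],[0.004,-0.0033,-0.002,0.0625,0],[0.004,-0.0033,-0.002,0.0625,0]]' 50; python3 -c "
from h import *
go(485,100.5,210,12)"
```

```text
time_s: 24.1
eef_pos: [462.0, -307.1, 72.2]
ee_rot: [0.995, 0.105, 0.001, 0.001]
ft_force: [-0.1, -1.6, 3.0]
opening: 11.6
gripper_force: 50.0
t 24.1 at [ 462.  -307.1   72.2] phi 12.01 F [-0.1 -1.6  3. ] M [-0.19  0.01 -0.02] open 11.6 j7 -0.76
shift m [ 0.1073072 -0.3939301 -0.1377644] turn 0.0 tilt 0.11
```

```bash
python3 -m pendant '[[0.004,0,0,-0.06,0],[0.004,0,0,-0.12,0],[0.004,0.002,-0.01,-0.17,0],[0.004,0.016,-0.06,-0.17,0],[0.004,0.032,-0.12,-0.17,0],[0.004,0.049,-0.18,-0.17,0],[0.004,0.065,-0.24,-0.17,0],[0.004,0.081,-0.3,-0.17,0],[0.004,0.097,-0.358,-0.17,0],[0.004,0.1075,-0.3938,-0.155,0]]'; python3 -m pendant '[[0.004,0,0,0.02,0],[0.004,0,0,0.02,0],[0.004,0,0,0.02,0]]';  python3 - <<'E'
from h import *
from cell import eyes
d=eyes.snapshot("side");np.savez("side4.npz",**d)
cv2.imwrite("pics/bolt2.png",cv2.resize(d["image"][190:280,230:350],(800,600),interpolation=cv2.INTER_CUBIC))
go(485,100.5,170,12)
E
```

```text
time_s: 25.35
eef_pos: [484.4, 105.2, 227.1]
ee_rot: [0.994, 0.107, 0.001, -0.001]
ft_force: [0.2, -0.8, -1.5]
opening: 11.6
gripper_force: 50.0
time_s: 25.72
eef_pos: [484.8, 100.5, 207.1]
ee_rot: [0.995, 0.104, 0.0, 0.0]
ft_force: [-0.2, -0.6, -0.9]
opening: 11.5
gripper_force: 50.0
t 25.77 at [485.  100.5 207.3] phi 11.93 F [-0.3 -0.5 -1.2] M [ 0.04  0.02 -0.  ] open 11.9 j7 -1.63
shift m [-2.02000e-05 -4.82000e-05  3.73394e-02] turn -0.001 tilt 0.06
```

View pics/bolt2.png

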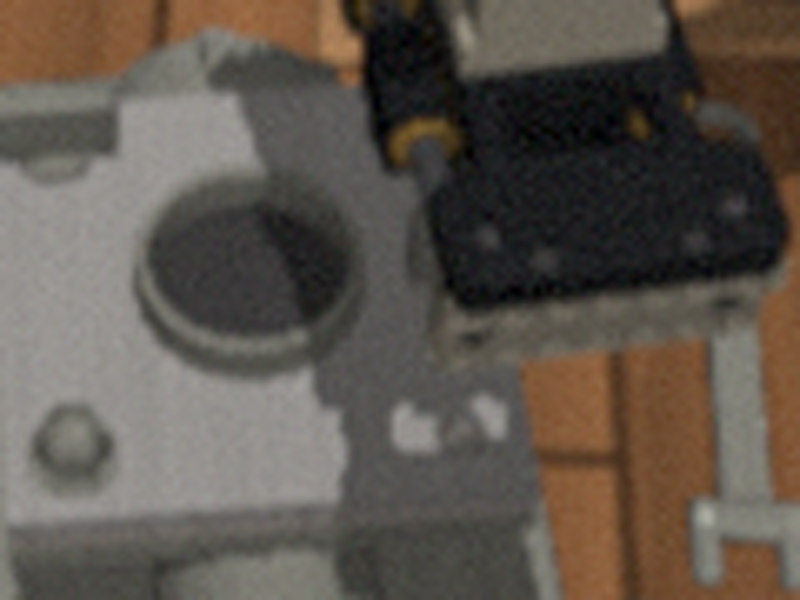

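The far bolt sits flat at crop (55,165). The held bolt's tip is hidden behind the gripper and the left hole is at px (299.3,254.5), so I'll go on by feel.

```bash
python3 -m pendant '[[0.004,0,0,0.02,0],[0.004,0,0,0.037,0],[0.004,0,0,0.041,0],[0.004,0,0,0.044,0],[0.004,0,0,0.044,0]]';python3 -m pendant '[[0.004,0,0,0.002,0],[0.004,0,0,0.004,0],[0.004,0,0,0.004,0]]'
```

```text
time_s: 26.4
eef_pos: [485.0, 101.1, 163.2]
ee_rot: [0.995, 0.105, 0.001, -0.0]
ft_force: [-0.4, 0.2, -1.3]
opening: 11.8
gripper_force: 50.0
time_s: 26.78
eef_pos: [484.9, 100.6, 158.7]
ee_rot: [0.995, 0.105, 0.0, 0.0]
ft_force: [0.3, -0.9, -0.1]
opening: 11.8
gripper_force: 50.0
```

```bash
python3 -m pendant '[[0.004,0,0,0.002,0],[0.004,0,0,0.004,0],[0.004,0,0,0.004,0]]';python3 -m pendant '[[0.004,0,0,0.002,0],[0.004,0,0,0.004,0],[0.004,0,0,0.004,0]]'
```

```text
time_s: 27.15
eef_pos: [484.9, 100.2, 154.5]
ee_rot: [0.995, 0.104, 0.0, 0.001]
ft_force: [1.6, -3.6, -0.3]
opening: 11.2
gripper_force: 50.0
time_s: 27.52
eef_pos: [485.0, 100.1, 150.6]
ee_rot: [0.995, 0.104, 0.0, 0.001]
ft_force: [1.6, -4.6, 0.7]
opening: 11.5
gripper_force: 50.0
```

```bash
python3 -m pendant '[[0.004,0.0004,0.0018,0.002,0],[0.004,0.0004,0.0018,0.004,0],[0.004,0.0004,0.0018,0.006,0],[0.004,0.0004,0.0018,0.006,0]]';python3 -m pendant '[[0.004,0,0,0.003,0],[0.004,0,0,0.006,0],[0.004,0,0,0.006,0]]'
```

```text
time_s: 28.02
eef_pos: [485.0, 99.8, 144.3]
ee_rot: [0.994, 0.105, -0.0, -0.0]
ft_force: [-0.3, -2.6, -2.0]
opening: 11.8
gripper_force: 50.0
time_s: 28.4
eef_pos: [485.1, 99.8, 138.3]
ee_rot: [0.994, 0.105, -0.0, -0.0]
ft_force: [0.7, -2.0, -1.3]
opening: 11.5
gripper_force: 50.0
```

```bash
python3 -m pendant '[[0.004,0,0.001,0.003,0],[0.004,0,0.001,0.006,0],[0.004,0,0.001,0.007,0],[0.004,0,0.001,0.007,0]]';python3 -m pendant '[[0.004,0,0,0.001,0],[0.004,0,0,0.0025,0],[0.004,0,0,0.0025,0]]'
```

```text
time_s: 28.9
eef_pos: [485.5, 98.8, 131.6]
ee_rot: [0.994, 0.105, -0.0, -0.0]
ft_force: [0.2, 0.3, -1.5]
opening: 11.5
gripper_force: 50.0
time_s: 29.28
eef_pos: [485.7, 98.6, 130.2]
ee_rot: [0.995, 0.105, 0.0, -0.0]
ft_force: [-1.8, -0.2, 5.2]
opening: 11.4
gripper_force: 50.0
```

Seated. I'll release, lift clear, move off to the right and take a last look.

```bash
python3 -m pendant '[[0.03,0,0,-0.001,0],[0.03,0,0,-0.001,0],[0.03,0,0,-0.001,0],[0.03,0,0,-0.05,0],[0.03,0,0,-0.11,0],[0.03,0,0.06,-0.12,0],[0.03,0,0.12,-0.12,0],[0.03,0,0.18,-0.12,0],[0.03,0,0.24,-0.12,0],[0.03,0,0.30,-0.12,0]]';python3 -m pendant '[[0.03,0,0,0,0],[0.03,0,0,0,0],[0.03,0,0,0,0]]'; python3 - <<'E'
from h import *
from cell import eyes
D={n:eyes.snapshot(n) for n in("top","side")}
f=lambda im,x,y:cv2.resize(im[y:y+75,x:x+100],(400,300),interpolation=cv2.INTER_CUBIC)
cv2.imwrite("pics/end.png",np.hstack([f(D["top"]["image"],168,157),f(D["side"]["image"],216,198)]))
for n in D:
    P=cloud(D[n]);b=np.zeros((384,512),bool)
    if n=="top": b[160:230,180:255]=1
    else: b[175:272,215:318]=1
    m=b&(P[...,2]>146)&(P[...,2]<190);k,l,st,c=cv2.connectedComponentsWithStats(m.astype(np.uint8))
    for j in range(1,k):
        if st[j,4]>8:
            q=P[l==j];print(n,st[j],q.mean(0).round(1),"z95",np.percentile(q[:,2],95).round(1))
E
```

```text
time_s: 30.52
eef_pos: [548.3, -196.6, 249.0]
ee_rot: [0.994, 0.105, 0.0, -0.0]
ft_force: [0.6, -0.4, 0.3]
opening: 30.0
gripper_force: 0.0
time_s: 30.9
eef_pos: [548.2, -192.6, 249.1]
ee_rot: [0.994, 0.106, 0.0, -0.001]
ft_force: [0.2, 0.2, 0.0]
opening: 30.1
gripper_force: 0.0
top [229 165   7  15  69] [607.6   4.7 153.3] z95 157.7
top [231 208  10  10  63] [498.3 -10.3 175.8] z95 181.8
top [191 211   7  15  73] [485.1  98.8 153.2] z95 156.1
side [286 188  13  20 182] [497.5  -3.6 167.3] z95 179.6
side [228 202  20   7 116] [605.4   8.2 151.4] z95 153.8
side [289 243  22  10 147] [483.4 102.5 151.4] z95 154.1
```

View pics/end.png

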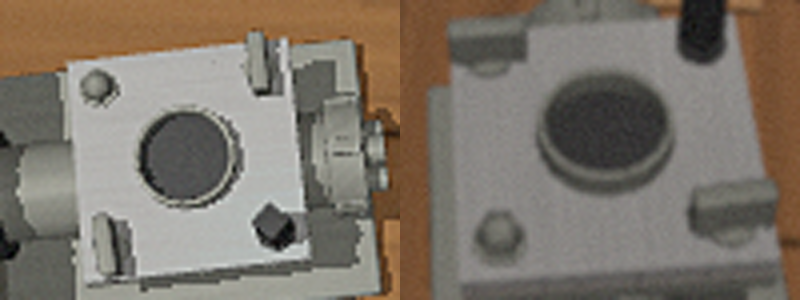

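Both bolts are upright and flat on the cover: the far one at top crop (258,65), the left one at (108,245). Their tops measure about 154 mm. The drift still stands home at (275,228), its top at about 180 mm. Handing in.

```bash
python3 -c "
from cell import arm
print(arm.close_job())"
```

```text
the job is handed in; nothing more can be done
None
```

The drift is home in the near right hole, both hand bolts are seated upright in the other two, no wrist force reading went above about 10 N, and I handed the job in at about 31 s; no verdict was returned.

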